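Make up the order kit and the dough kit

TASK

Make up the two station kits on the brown organiser boards. Order kit, on the bigger board with three recesses: the order pad lies in the rectangular bay, the marker pen in the long groove and the kitchen timer in the round well. Dough kit, on the smaller board with two round wells: the steel dough cutter ring sits in the larger well and the salt shaker, kept upright all the way, stands in the smaller one; everything is fully down in its own recess, and the lidded tub and the food tin, which belong to neither kit, stay where they stand.

Things in the scene. Friction and masses are not known exactly. Their poses are not given: they have to be found in the camera images.
- order_board: Bigger brown board, black-lined recesses, 175 (x, away from robot) x 250 (y) x 16 mm, fixed. Origin: underside centre, z up. Recess floors are at z 10 mm, the top at 16. Centres (mm): pad bay (-30, 35), 78 along x, 116 along y; pen groove (55, 35), 28 along x, 158 along y; round well (-30, -75), 82 across. A floor-deep thumb channel (y 5 to 65) crosses bay and groove along x.
- dough_board: Smaller brown wood-fibre board, wells lined in black, 115 (x, away from robot) x 200 (y) x 16 mm, fixed. Origin: underside centre, z up. Well floors are 10 mm, its top 16 mm above the table. Centres (x, y mm): larger round well (0, -43), 82 across; smaller round well (0, 52), 62 across. No thumb channel: keep fingertips more than 6 mm above the underside of what is set down.
- pad: White order pad with a red band along one short edge, 100 (its x) x 63 (its y) x 13 mm, flat on the table. Origin: centre of its underside. Grip it at the middle across the 63 mm. In the bay its x lies along the board's y, either way round.
- pen: Black and white marker pen lying on the table, 138 mm long (its x), 12 mm wide and high; it does not roll. Origin: centre of its underside. Grip it across at the middle. In the groove its x lies along the board's y, either way round.
- timer: Round twist kitchen timer, white base 62 mm across and 18 mm high, red dial 56 mm across above it with a low bar on top, 40 mm high in all; the dial does not turn. Origin: centre of its underside, z up. Grip it across the base, fingertips 8 to 12 mm above its underside (the round wells have no room for lower fingertips); any yaw will do.
- cutter: Plain grey steel dough cutter ring, 66 mm across outside, 40 mm high. Origin: centre of its underside, z up. Grip it across the whole outside: in this simulation its inside is filled and a finger cannot enter. Any yaw will do.
- shaker: Glass salt shaker, white, with a perforated grey steel cap, 44 mm across, 86 mm high, standing. Origin: centre of its underside, z up. Grip it round the body.
- tub: Small deli tub with a white snap lid, 68 mm across, 56 mm high, standing. Origin: centre of its underside. Belongs to neither kit: leave it alone.
- tin: Food tin with a printed paper label and bare steel lid, 57 mm across, 72 mm high, standing. Origin: centre of its underside. Belongs to neither kit: leave it alone.
Things that resemble listed ones, but are neither listed nor needed, are in the scene too. What is shaped like the shaker but purple is not meant. What is shaped like the cutter but green is not meant.

How it is judged (in metres and radians):
At the end, for the whole second after the job is handed in: Each kit thing is within 12 mm (pen, timer, shaker 13) in x and y of its recess's centre, underside within 2.5 mm of the floor, tilt under 0.06 rad, pad and pen within 0.25 rad of the board's y; all released, at rest; tub and tin upright, moved under 30 mm (x of pad in the frame of order_board between -0.042 and -0.018 m and y of pad in the frame of order_board between 0.023 and 0.047 m and z of pad in the frame of order_board between 0.0075 and 0.0125 m and angle between each of pad, pen, timer, cutter, shaker's own z axis and vertical below 0.06 rad and angle between the x axis of each of pad, pen and the y axis of order_board, either way round below 0.25 rad and x of pen in the frame of order_board between 0.042 and 0.068 m and y of pen in the frame of order_board between 0.022 and 0.048 m and z of pen in the frame of order_board between 0.0075 and 0.0125 m and x of timer in the frame of order_board between -0.043 and -0.017 m and y of timer in the frame of order_board between -0.088 and -0.062 m and z of timer in the frame of order_board between 0.0075 and 0.0125 m and x of cutter in the frame of dough_board between -0.012 and 0.012 m and y of cutter in the frame of dough_board between -0.055 and -0.031 m and z of cutter in the frame of dough_board between 0.0075 and 0.0125 m and x of shaker in the frame of dough_board between -0.013 and 0.013 m and y of shaker in the frame of dough_board between 0.039 and 0.065 m and z of shaker in the frame of dough_board between 0.0075 and 0.0125 m and linear speed of each of pad, pen, timer, cutter, shaker below 0.02 m/s and angular speed of each of pad, pen, timer, cutter, shaker below 0.2 rad/s and distance of each of tub, tin from where it was at the start of the episode below 0.03 m and angle between each of tub, tin's own z axis and vertical below 0.1 rad); the robot touches nothing.
It fails at once if the salt shaker is tipped (more than 0.6 rad) (angle between shaker's own z axis and vertical above 0.6 rad).
It fails at once if the tub or the tin, which belong to neither kit, is shifted by more than 30 mm (distance of any of tub, tin from where it was at the start of the episode above 0.03 m).
It also fails if it takes over 128 s, if anything falls off the work surface, if the arm or the gripper's body presses on something with over 40 N, if the wrist force passes 120 N, or if a joint passes its speed limit or range.

ROBOT

A 6-joint arm with a two-finger parallel gripper is mounted at the origin on a cart in front of the work surface, level with it; the furniture and walls round the work are solid. World frame = base frame: x ahead of the robot, y to its left, z up, the work surface at z = 0. Lengths are in mm, angles in rad, forces in N, time in s.
With the tool pointing down it reaches from about 250 to 775 mm from the base axis. Payload 4 kg.
Tool frame: the origin (TCP) lies at the very end of the fingers, on their centre line; the grasp point (between the pads) lies 19 mm behind it; z points along the fingers, y is the line along which they close (so a half turn about z gives the same grasp; the last joint's range is limited). The gripper opens to 94 mm and grips with 3 to 60 N. Pads are 16 mm wide; open, the fingers measure 119 mm over their backs; the gripper's body (75 mm by 177 mm) begins 78 mm behind the grasp point.
Start: joints at [-0.103, 0.087, 1.371, -0, 1.684, -0.103], TCP at [550.018, -0.007, 205.506] pointing down, gripper open.
Joint ranges: [-3.1, 3.1], [-0.76, 2.03], [0.27, 2.55], [-1.08, 4.22], [0.17, 2.65], [-2.57, 2.57]. Speed limits (rad/s): [2.79, 2.79, 3.14, 3.14, 3.14, 3.14].

INTERFACE

Orientations are given as a unit quaternion [x, y, z, w].
In Python, from workcell import r gives the robot as it stands. The module is installed in compiled form; this text tells all that it offers.
- The arm moves only by the shell command python3 -m jog 'ROWS'. ROWS is JSON, a list of rows, each a list of 3 entries, a list of its own where there are three numbers: the shift along the tool's x, y, z scaled (see below), then the turn, a rotation vector about the tool's x, y, z scaled (see below), then the opening, from 0 (shut) to 1 (fully open). A call has 1 to 20 rows; each row shifts and turns the commanded pose from where the row before left it, along the tool's axes as they then stand; what a row does not reach is not made up. The controller multiplies each number of a shift by 0.3 m and each number of a turn by 1.5 rad. A row lasts 1/12 s, in which the tool goes at most 41.7 mm and 7.16 degrees, less where a joint would pass 70% of its speed; a pose out of reach is approached as far as the arm can. A call with a number of a shift or a turn outside -1 to 1 is refused whole. A call with a gripper value outside its range is refused whole. The fingers move at their own pace and stop on an object; the grip force is fixed at half the most. Time passes only in rows, so rows that do not move let the fingers close. It gives the time, the measured TCP pose, the force, the opening and the grip force at its end, in the units of the state.
- r.get_state(): the state, without advancing time (a new reading comes with each control period).
- r.get_image(name): name is "scene" or "side" or "wrist"; returns (picture, depth): 420x560x3 uint8, blue, green, red; 420x560 float32, mm along the optical axis (not along the pixel's ray), 0 where there is no reading.
- r.camera_model(name): a dict with "fx", "fy", "cx", "cy" (pixels), "T" (4x4, takes a point from camera to world coordinates); the wrist camera has in their place "tool_from_camera" (4x4, takes a point from camera to tool coordinates, whose origin is the TCP and whose axes are the flange's). Camera axes: x right, y down, z forward; pixel columns grow to the right and rows downward; lengths in mm; the calibration is good to about 2 mm. The wrist camera is an equidistant fisheye: a pixel r from the principal point sees the ray r / f radians off the axis. A picture is of the moment at which its call begins: read the wrist's pose just before it. camera_model takes no time and is no camera call.
- r.job_done(): hands the job in; it is judged then, once.
The state is a dict: "t": time; "q": joint angles; "joint_velocities": joint speeds; "effort": joint torques, N m; "ee_pos": TCP position; "eef_rot": TCP orientation; "wrist_force": force on the tool from outside, world axes, zero at the start; "moment": the same for the moment, N m; "opening": finger opening in mm; "grasp_force": force on a finger pad.
Only numpy, scipy, OpenCV 4.12 (cv2) and the standard library are available. Lean on these libraries where they do the work, as an engineer would, in place of code of your own. Each camera call takes 0.05 s, during which the arm holds its last target. There are 200 camera calls.

## Working session

There is one attempt and no reset: what is moved stays moved. The work goes in short steps, Python scripts to look and compute and a shell command to move; the robot and the scene stay as the last step left them, time stands still between calls to the robot, and variables do not carry over. Pictures are saved under pics/ and viewed, at most 14 in all, crops included, and the job is handed in when it is done.

```bash
mkdir -p pics
cat > h.py <<'E'
import numpy as np,cv2
from workcell import r
from scipy.spatial.transform import Rotation as R
def grab(n):
    s=r.get_state(); im,d=r.get_image(n); m=r.camera_model(n); return s,im,d,m
E
python3 - <<'E'
from h import *
for n in("scene","side","wrist"):
    s,im,d,m=grab(n); cv2.imwrite(f"pics/{n}0.png",im); np.savez(f"pics/{n}0.npz",im=im,d=d)
    print(n,{k:np.round(v,3).tolist() for k,v in m.items()})
print(s)
E
```

```text
scene {'fx': 510.498, 'fy': 510.498, 'cx': 266.759, 'cy': 208.404, 'T': [[0.471, -0.365, 0.803, -396.675], [-0.882, -0.2, 0.426, -493.262], [0.005, -0.909, -0.416, 538.118], [0.0, 0.0, 0.0, 1.0]]}
side {'fx': 415.142, 'fy': 415.142, 'cx': 279.638, 'cy': 207.986, 'T': [[0.999, -0.043, 0.032, 531.521], [-0.051, -0.599, 0.799, -879.905], [-0.015, -0.8, -0.6, 704.967], [0.0, 0.0, 0.0, 1.0]]}
wrist {'fx': 325.192, 'fy': 325.192, 'cx': 273.398, 'cy': 206.022, 'tool_from_camera': [[-0.0, -0.968, -0.25, 71.759], [1.0, -0.0, 0.0, 0.063], [-0.0, -0.25, 0.968, -177.313], [0.0, 0.0, 0.0, 1.0]]}
{'t': 0.1, 'q': array([-1.03122749e-01,  8.78788985e-02,  1.37206261e+00, -6.81376766e-06,
        1.68359753e+00, -1.03076978e-01]), 'joint_velocities': array([-0.00090032, -0.00265106, -0.00299738, -0.00233194, -0.00114345,
       -0.00080026]), 'effort': array([ 2.25695316e-03, -3.41256917e+01, -3.03301656e+01,  7.19034858e-02,
        3.05556308e-02, -9.49158243e-05]), 'ee_pos': array([5.49519195e+02, 3.02408173e-02, 2.04442972e+02]), 'eef_rot': array([ 7.07122897e-01,  7.07089995e-01, -6.16301240e-04, -7.53183852e-04]), 'wrist_force': array([0.05579359, 0.03259202, 0.08486699]), 'moment': array([ 0.03198856, -0.03976984, -0.00098417]), 'grasp_force': 0.0, 'opening': 93.95265603317591}
```

View pics/scene0.png

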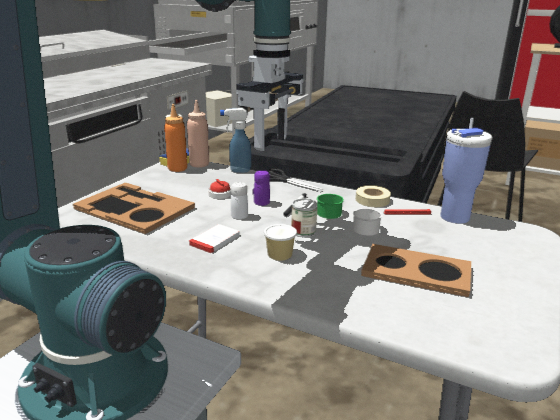

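View pics/side0.png

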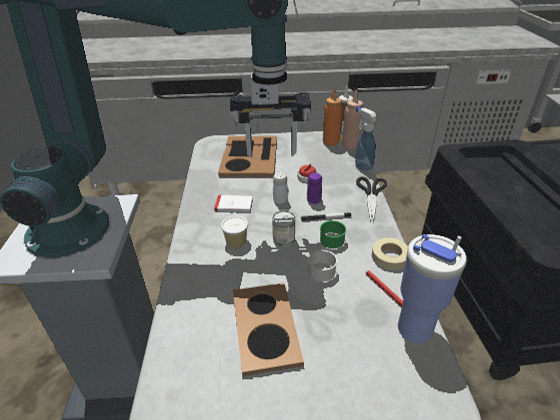

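View pics/wrist0.png

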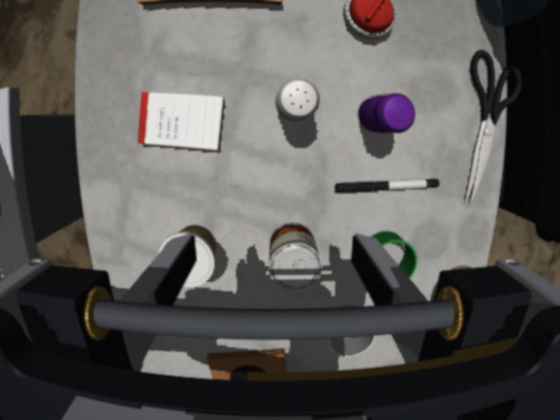

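The views show the pad (215,237), timer (219,188), white shaker (239,200), tin (304,215), tub (280,242) and cutter (367,222) in scene. The pen is at (327,217) in side. The order board is at the far left (+y) and the dough board is nearer (−y). Next I'll get rough positions from rays across views.

```bash
cat >> h.py <<'E'
def rays(n,px,m,s=None):
    """origin, unit world rays for pixels"""
    p=np.atleast_2d(np.asarray(px,float)); x=(p[:,0]-m["cx"])/m["fx"]; y=(p[:,1]-m["cy"])/m["fy"]
    if n=="wrist":
        th=np.hypot(x,y); k=np.where(th>1e-9,np.sin(th)/np.maximum(th,1e-9),1); v=np.c_[x*k,y*k,np.cos(th)]
        T=np.eye(4); T[:3,:3]=R.from_quat(s["eef_rot"]).as_matrix(); T[:3,3]=s["ee_pos"]; T=T@np.array(m["tool_from_camera"])
    else: v=np.c_[x,y,np.ones(len(p))]; T=np.array(m["T"])
    v=v@T[:3,:3].T; return T[:3,3],v/np.linalg.norm(v,axis=1)[:,None]
def plane(n,px,z,m,s=None):
    o,v=rays(n,px,m,s); return o+v*((z-o[2])/v[:,2])[:,None]
def tri(*ov):
    A=np.zeros((3,3));b=np.zeros(3)
    for o,v in ov:
        P=np.eye(3)-np.outer(v,v);A+=P;b+=P@o
    p=np.linalg.solve(A,b); return p,[float(np.linalg.norm((np.eye(3)-np.outer(v,v))@(p-o))) for o,v in ov]
E
python3 - <<'E'
from h import *
ms,mi,mw=(r.camera_model(n) for n in("scene","side","wrist")); s=r.get_state()
for k,a,z in [("oboardA",(222,172),16),("oboardB",(276,176),16),("oboardC",(277,139),16),("oboardD",(230,138),16),("timer",(307,168),40),("shaker",(280,177),86),("tin",(284,217),72),("tub",(235,226),56),("cutter",(323,258),40),("green",(333,229),40),("purple",(315,179),86),("pen",(327,217),12),("pad",(234,204),13),("dA",(234,292),16),("dB",(287,285),16),("dC",(300,364),16),("dD",(243,375),16)]:
    print(k,plane("side",a,z,mi)[0].round())
for k,a,z in [("pad",(181,122),13),("pen",(387,186),12),("shaker",(298,98),86),("purple",(400,112),86),("timer",(372,12),40)]: print("w",k,plane("wrist",a,z,mw,s)[0].round())
E
```

```text
oboardA [397. 239.  16.]
oboardB [565. 203.  16.]
oboardC [579. 446.  16.]
oboardD [412. 467.  16.]
timer [660. 203.  40.]
shaker [572.  87.  86.]
tin [574. -75.  72.]
tub [452. -82.  56.]
cutter [ 656. -192.   40.]
green [695. -91.  40.]
purple [667.  69.  86.]
pen [693.  -7.  12.]
pad [440.  70.  13.]
dA [ 453. -260.   16.]
dB [ 569. -247.   16.]
dC [ 581. -443.   16.]
dD [ 476. -459.   16.]
w pad [443.  77.  13.]
w pen [686.   1.  12.]
w shaker [572.  96.  86.]
w purple [669.  87.  86.]
w timer [656. 201.  40.]
```

```bash
python3 -m jog '[[[0.114,-0.024,-0.045],[0,0,0],1],[[0.114,-0.024,-0.045],[0,0,0],1],[[0.114,-0.024,-0.045],[0,0,0],1],[[0.114,-0.024,-0.045],[0,0,0],1],[[0.114,-0.024,-0.045],[0,0,0],1],[[0.114,-0.024,-0.045],[0,0,0],1],[[0.114,-0.024,-0.045],[0,0,0],1],[[0,0,0],[0,0,0],1],[[0,0,0],[0,0,0],1],[[0,0,0],[0,0,0],1]]'
python3 - <<'E'
from h import *
s,im,d,m=grab("wrist"); cv2.imwrite("pics/w1.png",im); np.save("pics/w1.npy",np.array([s],dtype=object)); print(s["ee_pos"],s["eef_rot"])
E
```

```text
t: 0.98
ee_pos: [499.5, 239.0, 299.2]
eef_rot: [0.707, 0.707, -0.001, 0.0]
wrist_force: [0.3, -0.3, 0.7]
opening: 94.1
grasp_force: 0.0
[499.51161163 239.01661844 299.24213498] [ 7.07035211e-01  7.07177999e-01 -6.93816148e-04  8.28081264e-05]
```

View pics/w1.png

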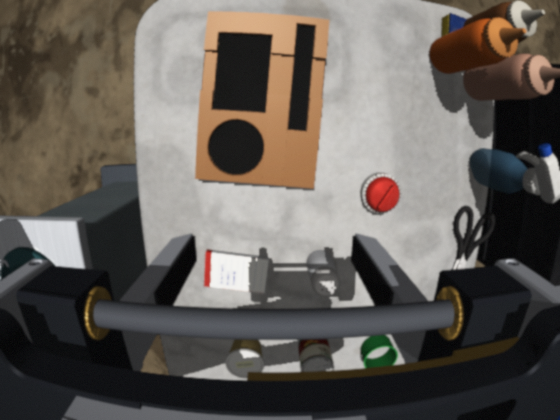

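The order board's corners are at about (207,12), (328,18), (314,188) and (196,179), with the bay, groove and well dark. The timer is at (381,195). Next I'll take a middle view and a dough-board view.

```bash
python3 -m jog '[[[-0.127,0.015,0],[0,0,0],1],[[-0.127,0.015,0],[0,0,0],1],[[-0.127,0.015,0],[0,0,0],1],[[-0.127,0.015,0],[0,0,0],1],[[-0.127,0.015,0],[0,0,0],1],[[-0.127,0.015,0],[0,0,0],1],[[0,0,0],[0,0,0],1],[[0,0,0],[0,0,0],1],[[0,0,0],[0,0,0],1]]' | head -2
python3 - <<'E'
from h import *
s,im,d,m=grab("wrist"); cv2.imwrite("pics/w2.png",im); np.save("pics/w2.npy",np.array([s],dtype=object))
E
python3 -m jog '[[[-0.127,0.005,0],[0,0,0],1],[[-0.127,0.005,0],[0,0,0],1],[[-0.127,0.005,0],[0,0,0],1],[[-0.127,0.005,0],[0,0,0],1],[[-0.127,0.005,0],[0,0,0],1],[[-0.127,0.005,0],[0,0,0],1],[[-0.127,0.005,0],[0,0,0],1],[[-0.127,0.005,0],[0,0,0],1],[[-0.127,0.005,0],[0,0,0],1],[[0,0,0],[0,0,0],1],[[0,0,0],[0,0,0],1],[[0,0,0],[0,0,0],1]]' | head -2
python3 - <<'E'
from h import *
s,im,d,m=grab("wrist"); cv2.imwrite("pics/w3.png",im); np.save("pics/w3.npy",np.array([s],dtype=object))
a=cv2.imread("pics/w2.png"); cv2.imwrite("pics/w23.png",cv2.resize(np.hstack([a[:400],im[:400]]),(800,286)))
E
```

```text
t: 1.78
ee_pos: [526.2, 10.0, 299.4]
t: 2.83
ee_pos: [540.7, -330.6, 299.7]
```

View pics/w23.png

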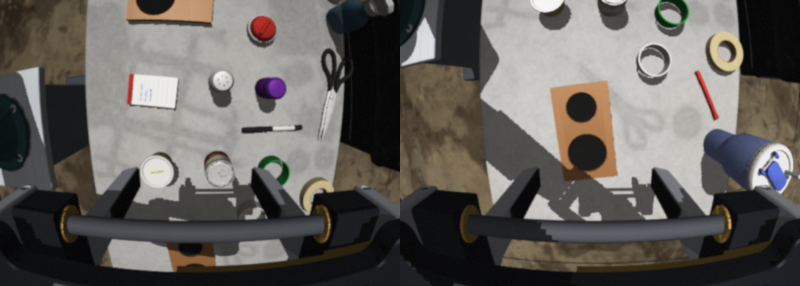

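The w2 half shows the pad (215,128), shaker (309,112), timer (367,42) and pen (380,179). The w3 half shows the cutter (357,85) and the dough wells (252,150) and (262,214). Next I'll extract these precisely.

```bash
cat > seg.py <<'E'
from h import *
def load(n):
    s=np.load(f"pics/{n}.npy",allow_pickle=True)[0]; return s,cv2.imread(f"pics/{n}.png")
def blob(mask,seed,rad=15):
    n,l,st,c=cv2.connectedComponentsWithStats(mask.astype(np.uint8))
    d=[1e9 if i==0 or st[i,4]<25 else np.hypot(*(c[i]-seed))-.02*st[i,4]**.5 for i in range(n)]; i=int(np.argmin(d))
    return cv2.findContours((l==i).astype(np.uint8),0,1)[0][0][:,0,:].astype(float),c[i],st[i,4]
def masks(im):
    h=cv2.cvtColor(im,cv2.COLOR_BGR2HSV); H,S,V=[h[...,i].astype(int) for i in range(3)]
    return dict(dark=V<50,red=((H<6)|(H>174))&(S>150)&(V>90),brown=(H>6)&(H<20)&(S>90),white=(V>195)&(S<40))
E
python3 - <<'E'
from seg import *
mw=r.camera_model("wrist"); mi=r.camera_model("side"); ms=r.camera_model("scene")
D={k:load(k) for k in("w1","w2","w3")}; SI=cv2.imread("pics/side0.png"); SC=cv2.imread("pics/scene0.png")
M={k:masks(v[1]) for k,v in D.items()}; M["side"]=masks(SI); M["scene"]=masks(SC)
def circ(w,col,seed,z):
    c,cen,a=blob(M[w][col],seed); P=plane("wrist",c,z,mw,D[w][0])[:,:2].astype(np.float32)
    (x,y),(p,q),an=cv2.minAreaRect(P); print(w,col,seed,"px",cen.round(1),a,"rect",round(x,1),round(y,1),round(p,1),round(q,1),round(an,1)); return cen
for a in [("w1","dark",(242,70),16),("w1","dark",(301,76),16),("w1","dark",(236,147),16),("w1","brown",(262,100),16),("w3","dark",(252,150),16),("w3","dark",(262,214),16),("w3","brown",(257,180),16),("w1","red",(381,195),38),("w2","red",(367,42),38),("w2","white",(220,128),13),("w2","red",(183,128),13),("w2","dark",(355,180),12),("w2","white",(400,178),12)]: circ(*a)
for w,m,seed,col in [("side",mi,(262,303),"dark"),("side",mi,(268,342),"dark"),("side",mi,(238,165),"dark"),("side",mi,(307,168),"red"),("scene",ms,(440,269),"dark"),("scene",ms,(390,262),"dark"),("scene",ms,(149,214),"dark"),("scene",ms,(220,186),"red")]:
    c,cen,a=blob(M[w][col],seed); print(w,cen.round(1),a)
for p in [(309,112),(300,90),(330,130),(215,128),(400,178),(420,178),(360,180)]: print(p,D["w2"][1][p[1],p[0]],end=' ')
E
```

```text
w1 dark (242, 70) px [241.8  71.5] 3868 rect 454.1 387.0 110.9 73.7 85.2
w1 dark (301, 76) px [301.2  76.9] 1703 rect 538.5 379.9 152.4 23.3 85.2
w1 dark (236, 147) px [235.6 146.5] 2263 rect 445.5 278.7 75.8 76.3 26.1
w1 brown (262, 100) px [266.1 102. ] 12538 rect 481.2 349.0 248.4 172.3 85.2
w3 dark (252, 150) px [253.4 149.7] 1247 rect 512.4 -295.1 55.8 55.5 89.8
w3 dark (262, 214) px [261.6 213. ] 2023 rect 523.2 -389.7 75.5 75.2 0.7
w3 brown (257, 180) px [257.8 179.4] 6953 rect 518.8 -347.6 113.3 198.0 6.8
w1 red (381, 195) px [382.3 194. ] 851 rect 656.3 214.3 48.0 48.9 3.8
w2 red (367, 42) px [368.5  37.6] 774 rect 658.3 207.4 44.6 47.0 46.5
w2 white (220, 128) px [216.2 126.4] 2567 rect 443.5 79.7 61.5 89.1 83.0
w2 red (183, 128) px [182. 124.] 178 rect 393.8 85.1 59.0 6.7 83.2
w2 dark (355, 180) px [358.8 181.1] 241 rect 653.4 -0.2 62.2 9.3 2.9
w2 white (400, 178) px [396.5 178.3] 109 rect 714.1 5.6 46.9 6.2 1.3
side [261.5 302.7] 333
side [268.2 342.3] 698
side [237.6 165.1] 135
side [306.3 170.3] 102
scene [384.  259.6] 116
scene [384.  259.6] 116
scene [120.9 254.9] 32
scene [219.7 186.1] 166
(309, 112) [215 219 222] (300, 90) [167 171 172] (330, 130) [172 175 177] (215, 128) [231 234 234] (400, 178) [215 219 223] (420, 178) [33 32 33] (360, 180) [32 32 34]
```

Run:
```python
from seg import *
mw=r.camera_model("wrist"); mi=r.camera_model("side"); ms=r.camera_model("scene")
D={k:load(k) for k in("w1","w2","w3")}
s0=dict(ee_pos=np.array([549.5,0.03,204.4]),eef_rot=np.array([0.707122897,0.707089995,-0.00061630,-0.00075318])); D["w0"]=(s0,cv2.imread("pics/wrist0.png"))
def W(w,p):
    o,v=rays("wrist",p,mw,D[w][0]); return o,v[0]
def S(p):
    o,v=rays("side",p,mi); return o,v[0]
for k,a,b in [("dough small",W("w3",(253.4,149.7)),S((261.5,302.7))),("dough big",W("w3",(261.6,213)),S((268.2,342.3))),("order well",W("w1",(235.6,146.5)),S((237.6,165.1))),("timer",W("w1",(382.3,194)),S((306.3,170.3)))]:
    p,e=tri(a,b); print(k,p.round(1),np.round(e,1))
# pen: all that differs from the table
for w,(x0,y0,x1,y1) in [("w2",(325,165,440,197)),("w0",(328,165,446,205))]:
    im=D[w][1][y0:y1,x0:x1].astype(int); bg=np.median(im.reshape(-1,3),axis=0); m=(abs(im-bg).max(2)>28).astype(np.uint8)
    m=cv2.morphologyEx(m,cv2.MORPH_CLOSE,np.ones((3,7))); c,cen,a=blob(m,((x1-x0)/2,(y1-y0)/2)); c=max(cv2.findContours(m,0,1)[0],key=len)[:,0,:].astype(float)
    print(w,"pen",cv2.minAreaRect(plane("wrist",c+[x0,y0],10,mw,D[w][0])[:,:2].astype(np.float32)))
for w,(x,y),rr in [("w2",(309,112),(8,24)),("w0",(298,98),(12,30)),("w3",(357,85),(14,34))]:
    g=cv2.cvtColor(D[w][1],cv2.COLOR_BGR2GRAY)[y-40:y+40,x-40:x+40]; g=cv2.resize(g,None,fx=4,fy=4,interpolation=cv2.INTER_CUBIC)
    h=cv2.HoughCircles(g,cv2.HOUGH_GRADIENT,1,20,param1=120,param2=25,minRadius=rr[0]*4,maxRadius=rr[1]*4)
    print(w,None if h is None else (h[0,:4]/4+[x-40,y-40,0]).round(1).tolist())
A=[cv2.resize(D[w][1][y-35:y+35,x-35:x+35],(260,260),interpolation=cv2.INTER_CUBIC) for w,(x,y) in [("w2",(309,112)),("w0",(298,98)),("w3",(357,85))]]
cv2.imwrite("pics/z1.png",np.hstack(A))
```

```text
dough small [ 512.3 -295.1   17.3] [0.1 0.1]
dough big [ 523.4 -389.5   11.4] [0.1 0.1]
order well [445.  278.7  14.9] [0.6 0.6]
timer [659.6 212.5  26.1] [0.2 0.2]
w2 pen ((691.3843994140625, 1.968327522277832), (140.60214233398438, 14.78512191772461), 3.3659281730651855)
w0 pen ((690.8114013671875, 1.6919870376586914), (140.87107849121094, 15.730757713317871), 3.9098052978515625)
w2 [[311.9, 112.6, 13.6]]
w0 [[299.4, 97.9, 17.7]]
w3 [[355.9, 84.4, 21.7], [353.4, 97.4, 21.2], [350.9, 86.4, 19.6], [355.1, 90.9, 27.8]]
```

View pics/z1.png

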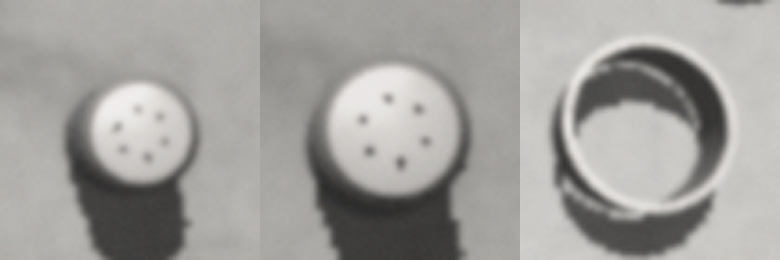

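The shaker cap circles are centred at (312,112.7) in w2 and (299.3,98) in w0. The cutter's top rim is centred at (356,84) in w3.

Run:
```python
from seg import *
mw=r.camera_model("wrist"); mi=r.camera_model("side")
D={k:load(k) for k in("w1","w2","w3")}
s0=dict(ee_pos=np.array([549.5,0.03,204.4]),eef_rot=np.array([0.707122897,0.707089995,-0.00061630,-0.00075318])); D["w0"]=(s0,cv2.imread("pics/wrist0.png"))
def W(w,p):
    o,v=rays("wrist",p,mw,D[w][0]); return o,v[0]
print("shaker",tri(W("w2",(312,112.7)),W("w0",(299.3,98))))
print("cutter@40",plane("wrist",(356.1,84.1),40,mw,D["w3"][0]))
c=[masks(D[w][1])["red"] for w in("w2","w0")]
a=blob(c[0],(183,128))[1]; b=blob(c[1],(145,118))[1]; print("pad red",a,b,tri(W("w2",a),W("w0",b)))
a=blob(masks(D["w2"][1])["dark"],(358,181))[1]; b=blob(masks(D["w0"][1])["dark"],(362,187))[1]; print("pen dark",a,b,tri(W("w2",a),W("w0",b)))
s,im,d,m=grab("side"); x,y=323,258
z=cv2.resize(im[y-35:y+35,x-35:x+35],(420,420),interpolation=cv2.INTER_CUBIC); cv2.imwrite("pics/z2.png",z)
```

```text
shaker (array([572.97982874,  95.9917672 ,  80.29203579]), [0.08547988927967778, 0.08547988927981141])
cutter@40 [[ 652.32181615 -201.09033613   40.        ]]
pad red [182.01123596 124.02808989] [142.47211896 117.1598513 ] (array([392.83119003,  85.25868568,   9.57515648]), [0.06538224335411247, 0.06538224335415832])
pen dark [358.75518672 181.09128631] [361.29927007 186.73965937] (array([649.52588752,   2.31545849,  24.61923454]), [0.42282407887976625, 0.4228240788795604])
```

View pics/z2.png

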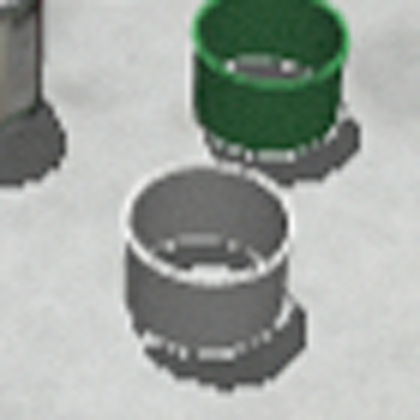

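```bash
python3 - <<'E'
from seg import *
s,im=load("w3"); o,v=rays("wrist",(356.1,84.1),r.camera_model("wrist"),s); a,b=rays("side",(323,260.3),r.camera_model("side")); print(tri((o,v[0]),(a,b[0])))
E
python3 -m jog '[[[0.0864,0.0742,0.066],[0,0,0],1],[[0.0864,0.0742,0.066],[0,0,0],1],[[0.0864,0.0742,0.066],[0,0,0],1],[[0.0864,0.0742,0.066],[0,0,0],1],[[0.0864,0.0742,0.066],[0,0,0],1],[[0,0,0.116],[0,0,0],1],[[0,0,0.116],[0,0,0],1],[[0,0,0.116],[0,0,0],1],[[0,0,0.116],[0,0,0],1],[[0,0,0],[0,0,0],1],[[0,0,0],[0,0,0],1]]'
```

```text
(array([ 653.4734313 , -201.05007177,   40.78941079]), [1.3160388170637838, 1.3160388170638593])
t: 3.85
ee_pos: [650.0, -200.2, 60.1]
eef_rot: [0.706, 0.708, -0.001, -0.002]
wrist_force: [-0.8, 0.2, 1.3]
opening: 93.8
grasp_force: 0.0
```

```bash
python3 -m jog '[[[0,0.01,0.078],[0,0,0],1],[[0,0,0.078],[0,0,0],1],[[0,0,0],[0,0,0],1],[[0,0,0],[0,0,0],0.5],[[0,0,0],[0,0,0],0.5],[[0,0,0],[0,0,0],0.5],[[0,0,0],[0,0,0],0.5],[[0,0,0],[0,0,0],0.5],[[0,0,0],[0,0,0],0.5],[[0,0,0],[0,0,0],0.5]]'
```

```text
t: 4.68
ee_pos: [655.4, -202.9, 17.1]
eef_rot: [0.707, 0.707, 0.001, 0.001]
wrist_force: [-0.5, 0.9, 6.0]
opening: 62.5
grasp_force: 30.0
```

```bash
python3 -m jog '[[[0,0,0],[0,0,0],0.5],[[0,0,0],[0,0,0],0.5]]'
python3 - <<'E'
from h import *
s,im,d,m=grab("wrist"); cv2.imwrite("pics/w4.png",im[130:]); s,im,d,m=grab("side"); x,y=323,250
b=cv2.resize(im[190:310,255:400],None,fx=2.41,fy=2.41); a=cv2.imread("pics/w4.png"); cv2.imwrite("pics/z4.png",cv2.resize(np.hstack([a[:289],b[:289]]),(800,255)))
E
```

```text
t: 4.85
ee_pos: [655.4, -202.9, 17.1]
eef_rot: [0.707, 0.707, 0.001, 0.001]
wrist_force: [-0.9, -0.7, 5.1]
opening: 62.6
grasp_force: 30.0
```

View pics/z4.png

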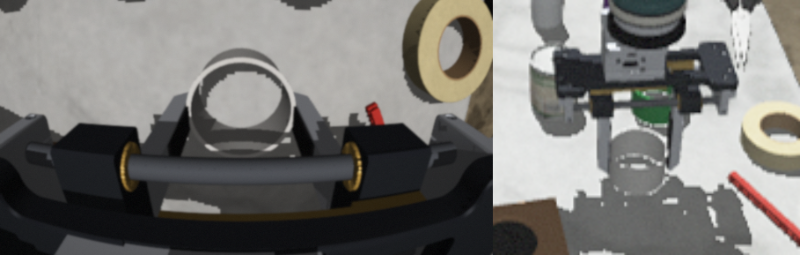

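Run:
```python
from h import *
s,im,d,m=grab("wrist"); g=cv2.resize(cv2.cvtColor(im,6)[170:320,200:350],None,fx=3,fy=3,interpolation=2)
h=cv2.HoughCircles(g,3,1,20,param1=120,param2=25,minRadius=150,maxRadius=220)
for c in h[0,:4]:
    x,y,q=c/3; x+=200;y+=170; print(x,y,q,plane("wrist",[(x,y),(x+q,y),(x,y-q),(x,y+q)],40,m,s).round(1).tolist())
print(s["ee_pos"],s["opening"])
```

```text
273.5 258.5 58.2 [[655.4, -198.9, 40.0], [685.8, -199.3, 40.0], [655.4, -168.1, 40.0], [655.4, -235.2, 40.0]]
279.83334 253.5 50.399998 [[658.7, -196.1, 40.0], [684.9, -196.4, 40.0], [658.5, -169.5, 40.0], [658.9, -226.6, 40.0]]
272.5 251.16666 57.899998 [[654.9, -194.8, 40.0], [684.9, -195.1, 40.0], [654.9, -164.6, 40.0], [654.9, -230.0, 40.0]]
273.16666 266.5 65.299995 [[655.3, -203.5, 40.0], [689.8, -204.1, 40.0], [655.3, -168.5, 40.0], [655.2, -246.0, 40.0]]
[ 655.37383746 -202.89626736   17.08144618] 62.901379210153344
```

```bash
python3 -m jog '[[[0,0,-0.05],[0,0,0],0.5],[[0,0,-0.1],[0,0,0],0.5],[[-0.05,-0.0366,-0.05],[0,0,0],0.5],[[-0.1045,-0.0733,0],[0,0,0],0.5],[[-0.1045,-0.0733,0],[0,0,0],0.5],[[-0.1045,-0.0733,0],[0,0,0],0.5],[[-0.1045,-0.0733,0],[0,0,0],0.5],[[-0.1045,-0.0733,0],[0,0,0],0.5],[[-0.0545,-0.0366,0],[0,0,0],0.5],[[0,0,0],[0,0,0],0.5],[[0,0,0],[0,0,0],0.5]]'
python3 - <<'E'
from h import *
s,im,d,m=grab("side"); b=cv2.resize(im[190:400,180:390],None,fx=2.4,fy=2.4); s,im,d,m=grab("wrist"); cv2.imwrite("pics/z5.png",cv2.resize(np.hstack([cv2.resize(im[:],(672,504)),b]),(800,343)))
E
```

```text
t: 5.92
ee_pos: [521.7, -391.2, 74.4]
eef_rot: [0.708, 0.706, 0.0, -0.001]
wrist_force: [-0.4, -0.3, -0.1]
opening: 63.0
grasp_force: 30.0
```

View pics/z5.png

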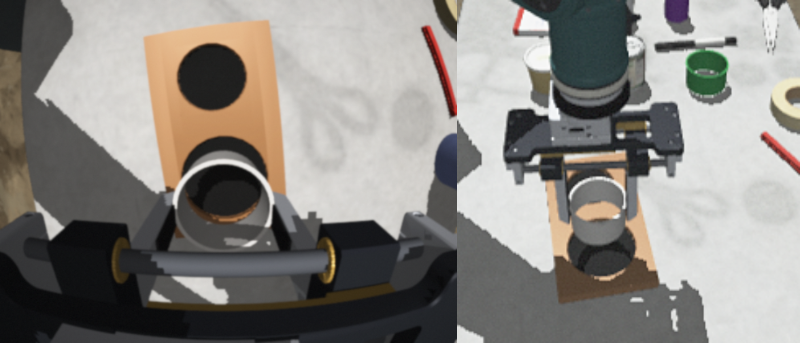

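The ring is held square over the larger well: its rim is at (224,205), and the empty small well is at (212,76). I'll shift −3 mm in y and lower it.

```bash
python3 -m jog '[[[-0.01,0.006,0.06],[0,0,0],0.5],[[0,0,0.05],[0,0,0],0.5],[[0,0,0.02],[0,0,0],0.5],[[0,0,0.02],[0,0,0],0.5],[[0,0,0],[0,0,0],0.5],[[0,0,0],[0,0,0],0.5]]'
```

```text
t: 6.52
ee_pos: [524.9, -393.0, 30.2]
eef_rot: [0.707, 0.707, 0.0, 0.0]
wrist_force: [-0.3, -0.5, -0.1]
opening: 63.0
grasp_force: 30.0
```

```bash
python3 -m jog '[[[0,0,0.007],[0,0,0],0.5],[[0,0,0.005],[0,0,0],0.5],[[0,0,0],[0,0,0],0.5],[[0,0,0],[0,0,0],0.5]]'
```

```text
t: 6.85
ee_pos: [524.8, -393.9, 27.2]
eef_rot: [0.707, 0.707, 0.0, 0.001]
wrist_force: [1.1, 0.6, 1.2]
opening: 62.9
grasp_force: 30.0
```

Contact has begun (1.2 N). I'll release, retreat upward and look.

```bash
python3 -m jog '[[[0,0,0],[0,0,0],0.75],[[0,0,0],[0,0,0],1],[[0,0,0],[0,0,0],1],[[0,0,0],[0,0,0],1],[[0,0,0],[0,0,0],1],[[0,0,0],[0,0,0],1],[[0,0,-0.05],[0,0,0],1],[[0,0,-0.13],[0,0,0],1],[[0.13,0,-0.03],[0,0,0],1],[[0.13,0,0],[0,0,0],1],[[0,0,0],[0,0,0],1],[[0,0,0],[0,0,0],1]]'
python3 - <<'E'
from h import *
s,im,d,m=grab("side"); b=cv2.resize(im[190:400,180:390],None,fx=2.4,fy=2.4); s,im,d,m=grab("wrist"); cv2.imwrite("pics/w6.png",im); np.save("pics/w6.npy",np.array([s],dtype=object)); cv2.imwrite("pics/z6.png",cv2.resize(np.hstack([cv2.resize(im[:],(672,504)),b]),(800,343)))
E
```

```text
t: 7.85
ee_pos: [524.5, -314.0, 89.9]
eef_rot: [0.706, 0.708, -0.0, 0.0]
wrist_force: [0.8, 0.0, -0.4]
opening: 94.2
grasp_force: 0.0
```

View pics/z6.png

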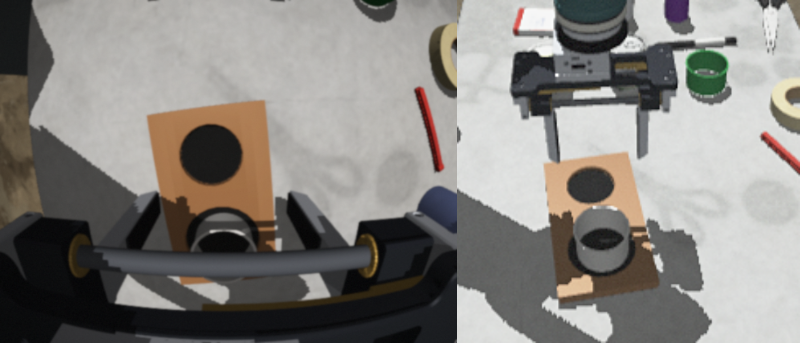

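The ring stands inside the larger well. Moving on to above the shaker at z 150, I'll measure it again with numbers and check the ring's height.

```bash
python3 -m jog '[[[0.06,0.0147,-0.1],[0,0,0],1],[[0.1242,0.0147,-0.1],[0,0,0],1],[[0.1242,0.0147,0],[0,0,0],1],[[0.1242,0.0147,0],[0,0,0],1],[[0.1242,0.0147,0],[0,0,0],1],[[0.1242,0.0147,0],[0,0,0],1],[[0.1242,0.0147,0],[0,0,0],1],[[0.1242,0.0147,0],[0,0,0],1],[[0.1242,0.0147,0],[0,0,0],1],[[0.1242,0.0147,0],[0,0,0],1],[[0.1242,0.0147,0],[0,0,0],1],[[0.0642,0,0],[0,0,0],1],[[0,0,0],[0,0,0],1],[[0,0,0],[0,0,0],1]]'
cat >> seg.py <<'E'
def dtop(n,xy,rad,zmin):
    "median xy and height stats of depth points above zmin near xy, seen by a fixed camera"
    s,im,d,m=grab(n); v,u=np.nonzero(d>0); D=d[v,u]; T=np.array(m["T"])
    P=(np.c_[(u-m["cx"])/m["fx"]*D,(v-m["cy"])/m["fy"]*D,D])@T[:3,:3].T+T[:3,3]
    k=(np.hypot(P[:,0]-xy[0],P[:,1]-xy[1])<rad)&(P[:,2]>zmin); Q=P[k]; lo,hi=Q.min(0),Q.max(0); return ((lo+hi)/2).round(1),np.percentile(Q[:,2],[50,90,98]).round(1),len(Q)
E
python3 - <<'E'
from seg import *
for n in("side","scene"): print(n,dtop(n,(523.5,-390),45,25))
s,im,d,m=grab("wrist"); cv2.imwrite("pics/w7.png",im); x,y=274,225
g=cv2.resize(cv2.cvtColor(im,6)[150:320,190:360],None,fx=3,fy=3,interpolation=2)
h=cv2.HoughCircles(g,3,1,20,param1=120,param2=25,minRadius=50,maxRadius=130)
for c in h[0,:4]:
    x,y,q=c/3; x+=190;y+=150; print(round(x),round(y),round(q),plane("wrist",[(x,y),(x+q,y),(x-q,y)],86,m,s).round(1).tolist())
E
```

```text
t: 9.12
ee_pos: [572.7, 89.0, 144.8]
eef_rot: [0.707, 0.707, -0.001, 0.0]
wrist_force: [-0.1, -0.3, -0.6]
opening: 93.8
grasp_force: 0.0
side (array([ 524.6, -387.2,   39.6]), array([40.7, 51.7, 53.1]), 636)
scene (array([ 523.2, -388.6,   37.8]), array([38.4, 48.4, 49.5]), 742)
273 206 21 [[572.5, 98.0, 86.0], [588.5, 98.0, 86.0], [556.5, 98.0, 86.0]]
```

```bash
python3 -m jog '[[[0.027,0,0],[0,0,0],1],[[0,0,0.096],[0,0,0],1],[[0,0,0.096],[0,0,0],1],[[0,0,0.096],[0,0,0],1],[[0,0,0.096],[0,0,0],1],[[0,0,0],[0,0,0],1],[[0,0,0],[0,0,0],0.3],[[0,0,0],[0,0,0],0.3],[[0,0,0],[0,0,0],0.3],[[0,0,0],[0,0,0],0.3],[[0,0,0],[0,0,0],0.3],[[0,0,0],[0,0,0],0.3],[[0,0,0],[0,0,0],0.3],[[0,0,0],[0,0,0],0.3],[[0,0,0],[0,0,0],0.3],[[0,0,0],[0,0,0],0.3]]'
```

```text
t: 10.6
ee_pos: [572.3, 97.5, 30.5]
eef_rot: [0.707, 0.707, 0.0, 0.0]
wrist_force: [-0.8, -0.3, 1.2]
opening: 42.4
grasp_force: 30.0
```

```bash
python3 -m jog '[[[0,0,-0.05],[0,0,0],0.3],[[0,0,-0.1],[0,0,0],0.3],[[0,0,-0.1],[0,0,0],0.3],[[0,0,-0.1],[0,0,0],0.3],[[-0.05,0,-0.05],[0,0,0],0.3],[[-0.11,-0.0182,0],[0,0,0],0.3],[[-0.11,-0.0182,0],[0,0,0],0.3],[[-0.11,-0.0182,0],[0,0,0],0.3],[[-0.11,-0.0182,0],[0,0,0],0.3],[[-0.11,-0.0182,0],[0,0,0],0.3],[[-0.11,-0.0182,0],[0,0,0],0.3],[[-0.11,-0.0182,0],[0,0,0],0.3],[[-0.11,-0.0182,0],[0,0,0],0.3],[[-0.11,-0.0182,0],[0,0,0],0.3],[[-0.11,-0.0182,0],[0,0,0],0.3],[[-0.11,-0.0182,0],[0,0,0],0.3],[[-0.05,0,0],[0,0,0],0.3],[[0,0,0],[0,0,0],0.3],[[0,0,0],[0,0,0],0.3]]'
python3 - <<'E'
from seg import *
print([dtop(n,(512.4,-295.5),30,80) for n in ("side",)])
s,im,d,m=grab("wrist"); cv2.imwrite("pics/w8.png",im)
g=cv2.resize(cv2.cvtColor(im,6)[150:320,190:360],None,fx=3,fy=3,interpolation=2)
h=cv2.HoughCircles(g,3,1,20,param1=120,param2=25,minRadius=60,maxRadius=150)
for c in [] if h is None else h[0,:4]:
    x,y,q=c/3; x+=190;y+=150; print(round(x),round(y),round(q),(plane("wrist",[(x,y),(x+q,y),(x-q,y)],s["ee_pos"][2]-30.5+86,m,s)-s["ee_pos"]).round(1).tolist())
E
```

```text
t: 12.18
ee_pos: [512.0, -295.4, 149.4]
eef_rot: [0.708, 0.707, 0.0, -0.001]
wrist_force: [0.6, 0.9, -1.0]
opening: 42.3
grasp_force: 30.0
[(array([ 512.8, -297.6,  332.1]), array([267.2, 538.5, 541. ]), 2523)]
274 200 32 [[0.5, 42.7, 55.5], [12.8, 42.7, 55.5], [-11.8, 42.7, 55.5]]
```

Hough found the well itself (274,200), right under the shaker. Lowering.

```bash
python3 -m jog '[[[0,0,0.05],[0,0,0],0.3],[[0,0,0.1],[0,0,0],0.3],[[0,0,0.1],[0,0,0],0.3],[[0,0,0.06],[0,0,0],0.3],[[0,0,0.03],[0,0,0],0.3],[[0,0,0.012],[0,0,0],0.3],[[0,0,0.008],[0,0,0],0.3],[[0,0,0],[0,0,0],0.3],[[0,0,0],[0,0,0],0.3]]'
```

```text
t: 13.03
ee_pos: [513.3, -296.0, 44.1]
eef_rot: [0.707, 0.707, 0.0, 0.002]
wrist_force: [1.3, 0.1, -1.0]
opening: 42.9
grasp_force: 30.0
```

```bash
python3 -m jog '[[[0,0,0.008],[0,0,0],0.3],[[0,0,0.004],[0,0,0],0.3],[[0,0,0],[0,0,0],0.3],[[0,0,0],[0,0,0],0.3]]'
```

```text
t: 13.37
ee_pos: [513.1, -296.3, 40.5]
eef_rot: [0.707, 0.707, 0.0, 0.002]
wrist_force: [-0.5, -0.0, 5.5]
opening: 42.4
grasp_force: 30.0
```

```bash
python3 -m jog '[[[0,0,0],[0,0,0],0.5],[[0,0,0],[0,0,0],0.7],[[0,0,0],[0,0,0],1],[[0,0,0],[0,0,0],1],[[0,0,0],[0,0,0],1],[[0,0,0],[0,0,0],1],[[0,0,0],[0,0,0],1],[[0,0,-0.1],[0,0,0],1],[[0,0,-0.13],[0,0,0],1],[[0,0,-0.13],[0,0,0],1],[[0,0,-0.08],[0,0,0],1],[[0,0,0],[0,0,0],1]]'
python3 -m jog '[[[0.05,0.0343,0],[0,0,0],1],[[0.1207,0.0343,0],[0,0,0],1],[[0.1207,0.0343,0],[0,0,0],1],[[0.1207,0.0343,0],[0,0,0],1],[[0.1207,0.0343,0],[0,0,0],1],[[0.1207,0.0343,0],[0,0,0],1],[[0.1207,0.0343,0],[0,0,0],1],[[0.1207,0.0343,0],[0,0,0],1],[[0.1207,0.0343,0],[0,0,0],1],[[0.1207,0.0343,0],[0,0,0],1],[[0.1207,0.0343,0],[0,0,0],1],[[0.1207,0.0343,0],[0,0,0],1],[[0.1207,0.0343,0],[0,0,0],1],[[0.1207,0.0343,0],[0,0,0],1],[[0.0707,0,0],[0,0,0],1],[[0,0,0],[0,0,0],1],[[0,0,0],[0,0,0],1]]'
python3 - <<'E'
from seg import *
for n in("side","scene"): print(n,dtop(n,(512.4,-295.5),30,60))
s,im,d,m=grab("wrist"); cv2.imwrite("pics/w9.png",im); c,cen,a=blob(masks(im)["red"],(274,215)); print(cen,a,s["ee_pos"])
for z in(22,38): print(cv2.minAreaRect(plane("wrist",c,z,m,s)[:,:2].astype(np.float32)))
E
```

```text
t: 14.37
ee_pos: [515.2, -297.7, 178.9]
eef_rot: [0.707, 0.707, 0.001, 0.007]
wrist_force: [0.4, -0.8, 0.8]
opening: 93.8
grasp_force: 0.0
t: 15.78
ee_pos: [655.6, 212.5, 168.8]
eef_rot: [0.706, 0.708, -0.001, -0.0]
wrist_force: [0.5, -1.2, 0.5]
opening: 94.3
grasp_force: 0.0
side (array([ 512.5, -299.3,   80.3]), array([90.7, 97.8, 98.9]), 436)
scene (array([ 508.6, -296.7,   78.5]), array([83.3, 94.3, 95.8]), 430)
[279.53514623 192.84350949] 1949 [655.98492985 210.31576282 169.80587517]
((662.1854248046875, 210.80206298828125), (50.3740348815918, 51.43734359741211), 0.0418463833630085)
((661.8958740234375, 214.31980895996094), (47.894386291503906, 48.90535354614258), 0.0418366864323616)
```

```bash
python3 -m jog '[[[0,0,0],[0,0,-0.0806],1],[[0,0,0],[0,0,-0.0806],1],[[0,0,0],[0,0,-0.0806],1],[[0,0,0],[0,0,-0.0806],1],[[0,0,0],[0,0,-0.0806],1],[[0,0,0],[0,0,-0.0806],1],[[0,0,0],[0,0,-0.0806],1],[[0,0,0],[0,0,-0.0806],1],[[0,0,0],[0,0,-0.0806],1],[[0,0,0],[0,0,-0.0806],1],[[0,0,0],[0,0,-0.0806],1],[[0,0,0],[0,0,-0.0806],1],[[0,0,0],[0,0,-0.0806],1],[[0,0,0.1],[0,0,0],1],[[0,0,0.13],[0,0,0],1],[[0,0,0.1],[0,0,0],1],[[0,0,0],[0,0,0],1],[[0,0,0],[0,0,0],1]]'
python3 - <<'E'
from h import *
s=r.get_state(); print(R.from_quat(s["eef_rot"]).as_matrix().round(3).tolist(),s["q"].round(2))
E
```

```text
t: 17.43
ee_pos: [654.8, 209.5, 69.5]
eef_rot: [0.001, 1.0, -0.001, -0.002]
wrist_force: [-0.4, -0.2, 1.0]
opening: 94.0
grasp_force: 0.0
[[-1.0, 0.001, -0.005], [0.001, 1.0, -0.001], [0.005, -0.001, -1.0]] [ 0.23  0.45  1.19 -0.    1.5  -1.34]
```

```bash
python3 -m jog '[[[-0.0173,0.008,0.08],[0,0,0],1],[[0,0,0.08],[0,0,0],1],[[0,0,0.03],[0,0,0],1],[[0,0,0],[0,0,0],1],[[0,0,0],[0,0,0],1]]' | head -4
```

```text
t: 17.85
ee_pos: [662.4, 213.6, 16.6]
eef_rot: [-0.0, 1.0, 0.0, 0.001]
wrist_force: [0.8, -0.8, 0.1]
```

```bash
for i in 1 2 3 4; do python3 -m jog '[[[0,0,0],[0,0,0],1]]' | sed -n 2p; done
```

```text
ee_pos: [663.2, 213.9, 17.7]
ee_pos: [663.0, 214.1, 17.5]
ee_pos: [662.6, 214.0, 16.8]
ee_pos: [662.1, 213.9, 16.0]
```

```bash
python3 -m jog '[[[0,0,0.017],[0,0,0],1],[[0,0,0],[0,0,0],1],[[0,0,0],[0,0,0],0.4],[[0,0,0],[0,0,0],0.4],[[0,0,0],[0,0,0],0.4],[[0,0,0],[0,0,0],0.4],[[0,0,0],[0,0,0],0.4],[[0,0,0],[0,0,0],0.4],[[0,0,0],[0,0,0],0.4],[[0,0,0],[0,0,0],0.4]]'
```

```text
t: 19.02
ee_pos: [661.5, 213.7, 9.6]
eef_rot: [-0.0, 1.0, -0.0, 0.0]
wrist_force: [0.4, -0.2, 0.3]
opening: 61.2
grasp_force: 30.0
```

```bash
python3 -m jog '[[[0,0,-0.05],[0,0,0],0.4],[[0,0,-0.1],[0,0,0],0.4],[[0.06,0.0178,-0.05],[0,0,0],0.4],[[0.12,0.0356,0],[0,0,0],0.4],[[0.12,0.0356,0],[0,0,0],0.4],[[0.12,0.0356,0],[0,0,0],0.4],[[0.12,0.0356,0],[0,0,0],0.4],[[0.12,0.0356,0],[0,0,0],0.4],[[0.06,0.0178,0],[0,0,0],0.4],[[0,0,0],[0,0,0],0.4],[[0,0,0],[0,0,0],0.4],[[0,0,0],[0,0,0],0.4]]'
python3 - <<'E'
from seg import *
s,im,d,m=grab("wrist"); cv2.imwrite("pics/w10.png",im); c,cen,a=blob(masks(im)["red"],(274,240)); print(cen,a,s["ee_pos"])
print(cv2.minAreaRect(plane("wrist",c,s["ee_pos"][2]+20,m,s)[:,:2].astype(np.float32)))
for n in("side","scene"): print(n,dtop(n,(445,278),45,25))
E
```

```text
t: 20.02
ee_pos: [446.3, 277.6, 69.8]
eef_rot: [-0.0, 1.0, 0.0, 0.001]
wrist_force: [0.4, -0.2, -0.7]
opening: 61.0
grasp_force: 30.0
[272.28894384 256.68897916] 5662 [446.2853716  277.60007574  69.83802138]
((443.3085021972656, 277.3858642578125), (45.25157165527344, 52.23139572143555), 80.89171600341797)
side (array([444.8, 278. , 265.6]), array([290.3, 366.3, 462.4]), 1784)
scene (array([442.8, 277.7, 224.4]), array([259.1, 361.5, 381.5]), 4134)
```

View pics/w10.png

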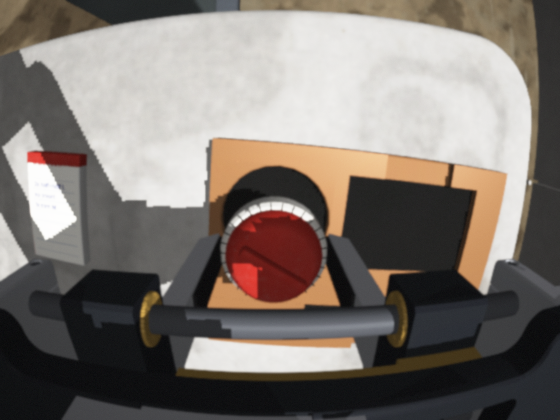

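The timer (274,250) is held over the round well, and the empty bay is to its right. Lowering.

```bash
python3 -m jog '[[[0,0,0.06],[0,0,0],0.4],[[0,0,0.06],[0,0,0],0.4],[[0,0,0.025],[0,0,0],0.4],[[0,0,0.01],[0,0,0],0.4],[[0,0,0],[0,0,0],0.4],[[0,0,0],[0,0,0],0.4]]'|head -4
```

```text
t: 20.67
ee_pos: [446.1, 277.7, 23.5]
eef_rot: [-0.0, 1.0, 0.0, 0.0]
wrist_force: [-0.7, -0.2, -1.2]
```

```bash
python3 -m jog '[[[0,0,0.006],[0,0,0],0.4],[[0,0,0],[0,0,0],0.4],[[0,0,0],[0,0,0],0.4]]'|head -4
```

```text
t: 20.92
ee_pos: [445.8, 277.9, 21.9]
eef_rot: [-0.0, 1.0, 0.0, 0.001]
wrist_force: [-0.2, -0.4, -1.0]
```

```bash
python3 -m jog '[[[0,0,0.006],[0,0,0],0.4],[[0,0,0],[0,0,0],0.4],[[0,0,0],[0,0,0],0.4]]'|head -4
```

```text
t: 21.17
ee_pos: [445.4, 277.7, 19.5]
eef_rot: [-0.0, 1.0, 0.0, 0.0]
wrist_force: [0.7, -0.1, -0.9]
```

```bash
python3 -m jog '[[[0,0,0],[0,0,0],0.8],[[0,0,0],[0,0,0],1],[[0,0,0],[0,0,0],1],[[0,0,0],[0,0,0],1],[[0,0,0],[0,0,0],1],[[0,0,0],[0,0,0],1],[[0,0,-0.08],[0,0,0],1],[[0,0,-0.13],[0,0,0],1],[[0,0,-0.12],[0,0,0],1],[[0.003,-0.11,0],[0,0,0],1],[[0.004,-0.11,0],[0,0,0],1],[[0.004,-0.11,0],[0,0,0],1],[[0.004,-0.11,0],[0,0,0],1],[[0.004,-0.11,0],[0,0,0],1],[[0,-0.11,0],[0,0,0],1],[[0,0,0],[0,0,0.0815],1],[[0,0,0],[0,0,0],1],[[0,0,0],[0,0,0],1]]'
python3 - <<'E'
from seg import *
for n in("side","scene"): print(n,dtop(n,(445,278),45,25))
s,im,d,m=grab("wrist"); cv2.imwrite("pics/w11.png",im); M=masks(im); print(s["ee_pos"])
for col,seed in (("white",(274,215)),("red",(274,150))):
    c,cen,a=blob(M[col],seed); print(col,cen,a,cv2.minAreaRect(plane("wrist",c,13,m,s)[:,:2].astype(np.float32)))
E
```

```text
t: 22.67
ee_pos: [439.9, 79.5, 118.5]
eef_rot: [0.06, 0.998, 0.0, 0.0]
wrist_force: [0.3, 0.4, -0.4]
opening: 94.2
grasp_force: 0.0
side (array([448.7, 270.8,  39.9]), array([38.8, 47.4, 53.1]), 172)
scene (array([441.4, 274. ,  38.2]), array([38.1, 44.1, 50.1]), 326)
[439.86539268  80.30339343 118.44092953]
white [279.18584265 196.51150559] 4563 ((442.22479248046875, 79.77120971679688), (61.46286392211914, 88.20942687988281), 83.23290252685547)
red [272.51729107 152.29682997] 694 ((392.3424072265625, 84.55789184570312), (60.26939392089844, 8.791218757629395), 83.35273742675781)
```

```bash
python3 -m jog '[[[0.007,0,0.11],[0,0,0],1],[[0,0,0.11],[0,0,0],1],[[0,0,0.11],[0,0,0],1],[[0,0,0.035],[0,0,0],1],[[0,0,0],[0,0,0],1],[[0,0,0],[0,0,0],1],[[0,0,0],[0,0,0],1]]'|head -4
```

```text
t: 23.4
ee_pos: [439.6, 80.3, 11.0]
eef_rot: [0.06, 0.998, 0.0, 0.002]
wrist_force: [-0.2, -0.5, 0.3]
```

```bash
python3 -m jog '[[[0.006,0,0.022],[0,0,0],1],[[0,0,0],[0,0,0],1],[[0,0,0],[0,0,0],0.5],[[0,0,0],[0,0,0],0.5],[[0,0,0],[0,0,0],0.5],[[0,0,0],[0,0,0],0.5],[[0,0,0],[0,0,0],0.5],[[0,0,0],[0,0,0],0.5],[[0,0,0],[0,0,0],0.5],[[0,0,0],[0,0,0],0.5]]'
```

```text
t: 24.23
ee_pos: [436.1, 80.1, 2.4]
eef_rot: [0.061, 0.998, 0.0, 0.0]
wrist_force: [0.2, -0.3, 1.3]
opening: 62.0
grasp_force: 30.0
```

```bash
python3 -m jog '[[[0,0,-0.05],[0,0,0],0.5],[[0,0,-0.1],[0,0,0],0.5],[[0,0,-0.12],[0,0,0],0.5],[[0,0,0],[0,0,0.0787],0.5],[[0,0,0],[0,0,0.0787],0.5],[[0,0,0],[0,0,0.0787],0.5],[[0,0,0],[0,0,0.0787],0.5],[[0,0,0],[0,0,0.0787],0.5],[[0,0,0],[0,0,0.0787],0.5],[[0,0,0],[0,0,0.0787],0.5],[[0,0,0],[0,0,0.0787],0.5],[[0,0,0],[0,0,0.0787],0.5],[[0,0,0],[0,0,0.0787],0.5],[[0,0,0],[0,0,0.0787],0.5],[[0,0,0],[0,0,0.0787],0.5],[[0,0,0],[0,0,0.0787],0.5],[[0,0,0],[0,0,0],0.5],[[0,0,0],[0,0,0],0.5]]'
cat > go.py <<'E'
import sys; from h import *
t=np.array(eval(sys.argv[1]),float); s=r.get_state(); M=R.from_quat(s["eef_rot"]).as_matrix(); print("closing deg",np.degrees(np.arctan2(M[1,1],M[0,1])).round(1),"at",s["ee_pos"].round(1),"shift units",(M.T@(t-s["ee_pos"])/300).round(4))
E
python3 go.py "(454.1,386.7,83)"
```

```text
t: 25.73
ee_pos: [435.7, 80.1, 83.0]
eef_rot: [0.736, 0.677, -0.0, -0.0]
wrist_force: [-0.3, 0.2, -1.4]
opening: 62.4
grasp_force: 30.0
closing deg -4.7 at [435.7  80.1  83. ] shift units [ 1.0236e+00 -2.2700e-02 -2.0000e-04]
```

```bash
python3 -m jog '[[[0.06,0,0],[0,0,0],0.5],[[0.113,-0.003,0],[0,0,0],0.5],[[0.113,-0.003,0],[0,0,0],0.5],[[0.113,-0.003,0],[0,0,0],0.5],[[0.113,-0.003,0],[0,0,0],0.5],[[0.113,-0.003,0],[0,0,0],0.5],[[0.113,-0.003,0],[0,0,0],0.5],[[0.113,-0.003,0],[0,0,0],0.5],[[0.113,-0.002,0],[0,0,0],0.5],[[0.06,0,0],[0,0,0],0.5],[[0,0,0],[0,0,0],0.5],[[0,0,0],[0,0,0],0.5],[[0,0,0],[0,0,0],0.5]]'|head -3
python3 go.py "(454.1,386.7,13)"
python3 - <<'E'
from seg import *
s,im,d,m=grab("wrist"); cv2.imwrite("pics/w12.png",im); M=masks(im)
for col,seed in (("white",(274,240)),("red",(274,190)),("brown",(274,250))):
    c,cen,a=blob(M[col],seed); print(col,cen,a,cv2.minAreaRect(plane("wrist",c,16 if col=="brown" else s["ee_pos"][2]+11,m,s)[:,:2].astype(np.float32)))
E
```

```text
t: 26.82
ee_pos: [455.0, 385.8, 82.8]
eef_rot: [0.736, 0.677, -0.001, 0.0]
closing deg -4.8 at [455.  385.8  82.8] shift units [ 0.0032 -0.0032  0.2327]
white [275.12598852 230.36366591] 9231 ((456.13690185546875, 398.5032958984375), (51.60615921020508, 60.555755615234375), 85.2927474975586)
red [273.06908928 177.21982952] 2229 ((458.7215576171875, 429.8074035644531), (10.167817115783691, 60.88468933105469), 85.17203521728516)
brown [331.7493188  293.57493188] 367 ((501.47698974609375, 315.7874450683594), (36.78854751586914, 14.496988296508789), 87.06021118164062)
```

View pics/w12.png

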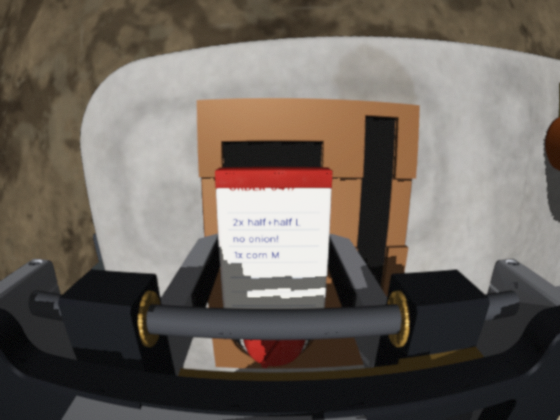

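The pad is aligned over the bay (red end at (273,177)). It needs about +2 mm along the board's y, then lowering.

```bash
python3 -m jog '[[[0.006,-0.003,0.05],[0,0,0],0.5],[[0,0,0.09],[0,0,0],0.5],[[0,0,0.05],[0,0,0],0.5],[[0,0,0.02],[0,0,0],0.5],[[0,0,0.01],[0,0,0],0.5],[[0,0,0],[0,0,0],0.5],[[0,0,0],[0,0,0],0.5]]'|head -4
```

```text
t: 27.45
ee_pos: [455.4, 388.7, 18.6]
eef_rot: [0.737, 0.676, 0.001, 0.0]
wrist_force: [-0.5, 0.0, -1.4]
```

```bash
python3 -m jog '[[[0,0,0.01],[0,0,0],0.5],[[0,0,0],[0,0,0],0.5],[[0,0,0],[0,0,0],0.5]]'|head -4
```

```text
t: 27.7
ee_pos: [454.8, 388.9, 15.0]
eef_rot: [0.737, 0.676, 0.001, 0.0]
wrist_force: [-0.6, 0.2, -0.3]
```

```bash
python3 -m jog '[[[0,0,0.007],[0,0,0],0.5],[[0,0,0],[0,0,0],0.5],[[0,0,0],[0,0,0],0.5]]'|head -4
```

```text
t: 27.95
ee_pos: [454.8, 388.9, 12.5]
eef_rot: [0.737, 0.676, 0.0, 0.0]
wrist_force: [-0.1, 0.2, 0.0]
```

```bash
python3 -m jog '[[[0,0,0],[0,0,0],0.7],[[0,0,0],[0,0,0],0.8],[[0,0,0],[0,0,0],0.8],[[0,0,0],[0,0,0],0.8],[[0,0,0],[0,0,0],0.8],[[0,0,-0.06],[0,0,0],0.8],[[0,0,-0.13],[0,0,0],0.8],[[0,0,-0.13],[0,0,0],0.8],[[0,0,-0.13],[0,0,0],0.8],[[0,0,0],[0,0,0],0.8],[[0,0,0],[0,0,0],0.8]]'
python3 - <<'E'
from seg import *
s,im,d,m=grab("wrist"); cv2.imwrite("pics/w13.png",im); M=masks(im)
for col,seed in (("white",(274,210)),("red",(274,160))):
    c,cen,a=blob(M[col],seed); print(col,cen,a,cv2.minAreaRect(plane("wrist",c,23,m,s)[:,:2].astype(np.float32)))
for n in("side","scene"): print(n,dtop(n,(454,387),40,19))
E
python3 go.py "(691,2,145)"
```

```text
t: 28.87
ee_pos: [456.2, 389.9, 151.4]
eef_rot: [0.737, 0.676, 0.004, 0.001]
wrist_force: [0.0, 0.5, -1.1]
opening: 75.3
grasp_force: 0.0
white [271.34807764 204.71463233] 5358 ((454.2147521972656, 382.60107421875), (88.24021911621094, 60.56106948852539), 85.35385131835938)
red [270.47239264 155.37423313] 652 ((458.5264892578125, 432.885986328125), (9.492512702941895, 62.437801361083984), 85.19682312011719)
side (array([453.6, 386.1, 237.4]), array([354.3, 433.6, 448.9]), 1759)
scene (array([454. , 387. , 234.2]), array([348.7, 422.7, 439.4]), 2905)
closing deg -4.9 at [453.5 388.  145.1] shift units [-1.2145e+00  8.9820e-01  7.0000e-04]
```

```bash
python3 -m jog '[[[-0.1012,0.0749,0],[0,0,0],0.4],[[-0.1012,0.0749,0],[0,0,0],0.4],[[-0.1012,0.0749,0],[0,0,0],0.4],[[-0.1012,0.0749,0],[0,0,0],0.4],[[-0.1012,0.0749,0],[0,0,0],0.4],[[-0.1012,0.0749,0],[0,0,0],0.4],[[-0.1012,0.0749,0],[0,0,0],0.4],[[-0.1012,0.0749,0],[0,0,0],0.4],[[-0.1012,0.0749,0],[0,0,0],0.4],[[-0.1012,0.0749,0],[0,0,0],0.4],[[-0.1012,0.0749,0],[0,0,0],0.4],[[-0.1012,0.0749,0],[0,0,0],0.4],[[0,0,0],[0,0,0],0.4],[[0,0,0],[0,0,0],0.4]]'|head -3
python3 -m jog '[[[0,0,0],[0,0,0.0792],0.4],[[0,0,0],[0,0,0.0792],0.4],[[0,0,0],[0,0,0.0792],0.4],[[0,0,0],[0,0,0.0792],0.4],[[0,0,0],[0,0,0.0792],0.4],[[0,0,0],[0,0,0.0792],0.4],[[0,0,0],[0,0,0.0792],0.4],[[0,0,0],[0,0,0.0792],0.4],[[0,0,0],[0,0,0.0792],0.4],[[0,0,0],[0,0,0.0792],0.4],[[0,0,0],[0,0,0.0792],0.4],[[0,0,0],[0,0,0.0792],0.4],[[0,0,0],[0,0,0],0.4],[[0,0,0],[0,0,0],0.4]]'
python3 go.py "(691,2,40)"
python3 - <<'E'
from seg import *
s,im,d,m=grab("wrist"); cv2.imwrite("pics/w14.png",im)
P=plane("wrist",np.stack(np.meshgrid(np.arange(560),np.arange(420)),-1).reshape(-1,2),10,m,s)
k=((abs(P[:,0]-691)<85)&(abs(P[:,1]-2)<22)).reshape(420,560)
f=im.astype(int); bg=np.median(f[k],axis=0); q=((abs(f-bg).max(2)>28)&k).astype(np.uint8); q=cv2.morphologyEx(q,cv2.MORPH_CLOSE,np.ones((7,3)))
for c in sorted(cv2.findContours(q,0,1)[0],key=len)[-2:]: print(len(c),cv2.minAreaRect(plane("wrist",c[:,0].astype(float),8,m,s)[:,:2].astype(np.float32)))
E
```

```text
t: 30.18
ee_pos: [691.4, 0.6, 143.2]
eef_rot: [0.738, 0.675, -0.002, -0.002]
t: 31.35
ee_pos: [691.1, 4.2, 146.1]
eef_rot: [0.999, 0.032, -0.001, -0.0]
wrist_force: [0.4, 0.7, -0.8]
opening: 37.5
grasp_force: 0.0
closing deg -86.3 at [691.1   4.2 146.1] shift units [-1.000e-04  7.700e-03  3.536e-01]
100 ((724.1133422851562, -18.27020835876465), (48.63687515258789, 3.7434427738189697), 0.07154327630996704)
287 ((692.2349243164062, -0.03722572326660156), (140.45843505859375, 16.486574172973633), 3.528761625289917)
```

```bash
python3 -m jog '[[[0,0.004,0.12],[0,0,0],0.4],[[0,0,0.12],[0,0,0],0.4],[[0,0,0.12],[0,0,0],0.4],[[0,0,0.076],[0,0,0],0.4],[[0,0,0],[0,0,0],0.4],[[0,0,0],[0,0,0],0.4],[[0,0,0],[0,0,0],0.4]]'|head -4;python3 go.py "(691.7,1.3,4)"
```

```text
t: 31.98
ee_pos: [693.5, 1.7, 18.6]
eef_rot: [1.0, 0.031, 0.002, 0.0]
wrist_force: [-0.3, -0.6, -0.4]
closing deg -86.5 at [693.5   1.7  18.6] shift units [-0.0063  0.0008  0.0485]
```

```bash
python3 -m jog '[[[-0.004,0,0.04],[0,0,0],0.4],[[0,0,0],[0,0,0],0.4],[[0,0,0],[0,0,0],0.4]]'|head -4
```

```text
t: 32.23
ee_pos: [691.2, 1.4, 5.0]
eef_rot: [1.0, 0.03, 0.0, 0.0]
wrist_force: [0.1, 0.4, -0.5]
```

```bash
python3 -m jog '[[[0,0,0.005],[0,0,0],0.1],[[0,0,0],[0,0,0],0],[[0,0,0],[0,0,0],0],[[0,0,0],[0,0,0],0],[[0,0,0],[0,0,0],0],[[0,0,0],[0,0,0],0],[[0,0,0],[0,0,0],0],[[0,0,0],[0,0,0],0]]'
```

```text
t: 32.9
ee_pos: [691.2, 1.4, 3.2]
eef_rot: [1.0, 0.03, 0.0, 0.0]
wrist_force: [0.1, -0.1, 0.5]
opening: 12.0
grasp_force: 30.0
```

```bash
python3 -m jog '[[[0,0,-0.06],[0,0,0],0],[[0,0,-0.11],[0,0,0],0],[[0,0,-0.12],[0,0,0],0],[[0,0,-0.12],[0,0,0],0],[[0,0,0],[0,0,-0.0792],0],[[0,0,0],[0,0,-0.0792],0],[[0,0,0],[0,0,-0.0792],0],[[0,0,0],[0,0,-0.0792],0],[[0,0,0],[0,0,-0.0792],0],[[0,0,0],[0,0,-0.0792],0],[[0,0,0],[0,0,-0.0792],0],[[0,0,0],[0,0,-0.0792],0],[[0,0,0],[0,0,-0.0792],0],[[0,0,0],[0,0,-0.0792],0],[[0,0,0],[0,0,-0.0792],0],[[0,0,0],[0,0,-0.0792],0],[[0,0,0],[0,0,0],0],[[0,0,0],[0,0,0],0]]'; python3 go.py "(538.7,379.6,80)"
```

```text
t: 34.4
ee_pos: [690.9, 1.4, 125.7]
eef_rot: [0.738, 0.675, -0.0, -0.0]
wrist_force: [0.2, -0.4, -0.6]
opening: 11.9
grasp_force: 30.0
closing deg -5.1 at [690.9   1.4 125.7] shift units [ 1.2109 -0.6165  0.1524]
```

```bash
python3 -m jog '[[[0.0931,-0.0474,0],[0,0,0],0],[[0.0931,-0.0474,0],[0,0,0],0],[[0.0931,-0.0474,0],[0,0,0],0],[[0.0931,-0.0474,0],[0,0,0],0],[[0.0931,-0.0474,0],[0,0,0],0],[[0.0931,-0.0474,0],[0,0,0],0],[[0.0931,-0.0474,0],[0,0,0],0],[[0.0931,-0.0474,0],[0,0,0],0],[[0.0931,-0.0474,0],[0,0,0],0],[[0.0931,-0.0474,0],[0,0,0],0],[[0.0931,-0.0474,0],[0,0,0],0],[[0.0931,-0.0474,0],[0,0,0],0],[[0.0931,-0.0474,0],[0,0,0],0],[[0,0,0.08],[0,0,0],0],[[0,0,0.08],[0,0,0],0],[[0,0,0],[0,0,0],0],[[0,0,0],[0,0,0],0],[[0,0,0],[0,0,0],0]]'; python3 go.py "(538.7,379.6,13)"
python3 - <<'E'
from h import *
s,im,d,m=grab("wrist"); cv2.imwrite("pics/w15.png",im)
E
```

```text
t: 35.9
ee_pos: [538.3, 378.9, 78.9]
eef_rot: [0.737, 0.676, 0.001, 0.0]
wrist_force: [-0.1, 0.8, 0.8]
opening: 12.3
grasp_force: 30.0
closing deg -5.0 at [538.3 378.9  78.9] shift units [0.0023 0.0007 0.2198]
```

View pics/w15.png

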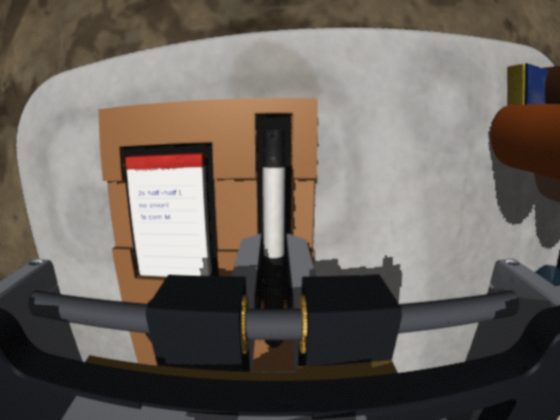

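The pen (272,210) lies in line over the groove, and the pad sits in its bay. Lowering.

```bash
python3 -m jog '[[[0.002,0.001,0.06],[0,0,0],0],[[0,0,0.08],[0,0,0],0],[[0,0,0.04],[0,0,0],0],[[0,0,0.015],[0,0,0],0],[[0,0,0],[0,0,0],0],[[0,0,0],[0,0,0],0]]'|head -4
```

```text
t: 36.45
ee_pos: [538.8, 379.7, 20.6]
eef_rot: [0.737, 0.676, 0.001, 0.0]
wrist_force: [-0.0, -0.1, -0.1]
```

```bash
python3 -m jog '[[[0,0,0.01],[0,0,0],0],[[0,0,0],[0,0,0],0],[[0,0,0],[0,0,0],0]]'|head -4
```

```text
t: 36.7
ee_pos: [538.5, 379.8, 17.3]
eef_rot: [0.737, 0.676, 0.001, 0.0]
wrist_force: [0.5, 0.5, 0.5]
```

```bash
python3 -m jog '[[[0,0,0.007],[0,0,0],0],[[0,0,0.006],[0,0,0],0],[[0,0,0],[0,0,0],0],[[0,0,0],[0,0,0],0]]'|head -4
```

```text
t: 37.03
ee_pos: [538.5, 379.8, 13.2]
eef_rot: [0.737, 0.676, 0.001, 0.0]
wrist_force: [-0.0, -0.3, 3.5]
```

Contact. I'll release, lift, back off and check everything.

```bash
python3 -m jog '[[[0,0,0],[0,0,0],0.2],[[0,0,0],[0,0,0],0.35],[[0,0,0],[0,0,0],0.35],[[0,0,0],[0,0,0],0.35],[[0,0,0],[0,0,0],0.35],[[0,0,-0.06],[0,0,0],0.35],[[0,0,-0.13],[0,0,0],0.35],[[0,0,-0.13],[0,0,0],0.35],[[-0.1,0,-0.09],[0,0,0],0.35],[[-0.1,0,-0.09],[0,0,0],0.35],[[-0.1,0,-0.09],[0,0,0],0.35],[[-0.1,0,-0.09],[0,0,0],0.35],[[-0.1,0,-0.09],[0,0,0],0.35],[[0,0,0],[0,0,0],0.35],[[0,0,0],[0,0,0],0.35],[[0,0,0],[0,0,0],0.35]]'
python3 - <<'E'
from seg import *
sw,im,d,m=grab("wrist"); cv2.imwrite("pics/w16.png",im); s,i2,d2,m2=grab("side"); cv2.imwrite("pics/z16.png",cv2.resize(np.hstack([im,i2]),(800,300)))
c0=np.array([481.2,349.]);a=np.radians(-4.8)
Rb=np.array([[np.cos(a),-np.sin(a)],[np.sin(a),np.cos(a)]])
P=plane("wrist",np.stack(np.meshgrid(np.arange(560),np.arange(420)),-1).reshape(-1,2),22,m,sw)[:,:2]
B=((P-c0)@Rb); M=masks(im)
w=(M["white"]|(im.min(2)>120)).ravel()&(abs(B[:,0]-55)<14)&(abs(B[:,1]-35)<79); print("pen white part board frame",B[w].min(0).round(1),B[w].max(0).round(1),w.sum())
rd=M["red"].ravel()&(abs(B[:,0]+30)<45)&(abs(B[:,1]+75)<45); print("timer red",((B[rd].min(0)+B[rd].max(0))/2).round(1),rd.sum())
for n,xy,rad,z in [("tin",(574,-75),40,55),("tub",(452,-82),45,45),("cutter",(523.5,-390),42,30),("shaker",(512.4,-295.5),30,70),("timer",(445,278),40,30),("pad",(454.2,386.6),30,19),("pen",(538.7,379.6),11,17)]:
    print(n,[dtop(k,xy,rad,z) for k in("side","scene")])
E
```

```text
t: 38.37
ee_pos: [525.1, 230.4, 242.6]
eef_rot: [0.737, 0.676, -0.0, -0.0]
wrist_force: [0.6, -0.1, -1.1]
opening: 32.8
grasp_force: 0.0
pen white part board frame [41.1 32.6] [ 59.5 113.9] 351
timer red [-30.9 -74.4] 1283
tin [(array([571.1, -75.5,  65.9]), array([71.1, 74.1, 75.8]), 395), (array([569.2, -75.9,  64.2]), array([68.1, 70.9, 72.3]), 367)]
tub [(array([449.4, -77. ,  53.5]), array([56.8, 59.2, 60.6]), 434), (array([447. , -76.1,  51.8]), array([54.1, 56.2, 57.5]), 489)]
cutter [(array([ 524.5, -388.2,   42.1]), array([43.5, 51.9, 53.1]), 531), (array([ 523.5, -388.7,   40.4]), array([40.4, 48.7, 49.8]), 607)]
shaker [(array([ 512.9, -299.8,   85.6]), array([93.8, 98. , 99.2]), 355), (array([ 508.5, -296.6,   83.7]), array([88.3, 94.7, 95.8]), 325)]
timer [(array([446.3, 269.2, 208.9]), array([ 45.4, 386.2, 386.8]), 263), (array([443.5, 269.6, 207.3]), array([ 51.1, 379.2, 383.8]), 509)]
pad [(array([453.6, 386.4,  26. ]), array([25.7, 27.4, 28.8]), 117), (array([454.3, 386.6,  22.8]), array([22.6, 23.8, 24.3]), 187)]
pen [(array([537.1, 379.9,  24.7]), array([24.4, 26.5, 27.3]), 12), (array([533.8, 379.2,  20.2]), array([20.9, 22.5, 22.9]), 19)]
```

View pics/z16.png

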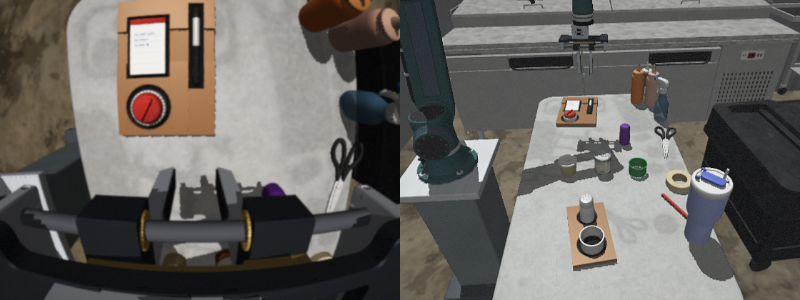

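The order board holds the pad, pen and timer. The dough board holds the ring and the upright shaker, and the tub and tin haven't moved. Heights agree with everything being fully seated.

```bash
python3 -c "
from workcell import r
print(r.job_done())"
```

```text
the job is handed in; nothing more can be done
None
```

I placed all five items in their recesses, left the tub and tin standing where they were, and handed in the job at about 39 s; my final camera checks agreed, but the hand-in returned no verdict.

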